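# Pin the tube wheel onto the rotator shaft

## Robot

A 6-joint arm with a two-finger parallel gripper is mounted at the origin on the work surface. World frame = base frame: x ahead of the robot, y to its left, z up, the work surface at z = 0. Lengths are in mm, angles in rad, forces in N, time in s.
With the tool pointing down it reaches from about 325 to 900 mm from the base axis. Payload 6.1 kg.
Tool frame: the origin (TCP) lies at the centre of the arm's flange, where the gripper is bolted on; the fingertips stand 182 mm ahead of it and the grasp point (between the pads) lies 164 mm ahead of it; y points along the fingers, x is the direction in which the jaws open and shut, and the axes are right-handed (so a half turn about y gives the same grasp; the last joint's range is limited). The gripper opens to 87 mm and grips with 3 to 60 N. Pads are 19 mm wide; open, the fingers measure 117 mm over their backs; the gripper's body (75 mm by 190 mm) begins 51 mm behind the grasp point.
Start: joints at [-1.437, 0.22, 1.526, -0, 1.395, -0.126], TCP at [160.548, -604.021, 404.738] pointing down, gripper open.
Joint ranges: [-2.98, 2.98], [-0.91, 2.08], [0.09, 2.57], [-1.24, 4.39], [0.2, 2.65], [-2.68, 2.68]. Speed limits (rad/s): [2.57, 2.57, 3.01, 3.14, 3.14, 3.14].

## Interface

Orientations are given as a unit quaternion [w, x, y, z].
In Python, from plant import ctrl gives the robot as it stands.
- The arm moves only by the tool jog_arm, never from a script. Its argument "commands" is a list of rows, each a list of 6 numbers: the shift along the tool's x, y, z in m, then the turn, a rotation vector about the tool's x, y, z in degrees. In form: [[tx, ty, tz, ax, ay, az], ...]. A call has 1 to 5 rows; each row is the pose to reach, as a shift and turn from the pose commanded when the call began, along the tool's axes at that moment; what a row does not reach only later rows make up. A row lasts 1/8 s, in which the tool goes at most 62.5 mm and 10.7 degrees, less where a joint would pass 70% of its speed; a pose out of reach is approached as far as the arm can. A call with a gripper value outside its range is refused whole. "grip" is the gripper's target within -1 to 1 (shut at 1, half-way at 0, fully open at -1), set as the call begins (left out, the last holds). The fingers move at their own pace and stop on an object; "grip_force" is the grip in N (left out, the last holds). Time passes only in rows, so rows that repeat a pose let the fingers close. It gives the time, the measured TCP pose, the force and the opening at its end, in the units of the state.
- ctrl.get_state(): the state, without advancing time (a new reading comes with each control period).
- ctrl.camera(name): name is "side" or "top"; returns a dict with "pixels" (400x640x3 uint8, blue, green, red), "K" (3x3 intrinsics, pixels), "xyz" and "orientation" of the camera in the world. Camera axes: x right, y up, looking along -z (the intrinsics and any distortion apply to the point x, -y, -z); pixel columns grow to the right and rows downward; lengths in mm; the calibration is good to about 2 mm. A picture is of the moment at which its call begins. There is no depth.
- ctrl.sign_off(): hands the job in, once; it reports no verdict.
Trained networks look in a picture, given as the dict that the camera call returned (one of the last four; its "shot" number tells which), for a name from the list of things; names that differ only in an ending like _2 or _b are one class to them, and where a whole thing is asked for, a point or a joint stands for the part that bears it (a point fixed in the world has none). Each returns a list of dicts, best first, with "confidence" (0 to 1); they miss things now and then, are a little off and sometimes report something else, mostly with a low value. They report only what shows in the picture. A call takes as long as a camera call. They do not tell look-alikes from the thing itself.
- ctrl.recognise(picture, query): "rect" ([left, top, width, height] in pixels, round what is visible of it).
- ctrl.landmark_of(picture, query): "xy" ([column, row] in pixels: a listed point, or the origin of a listed thing).
The state is a dict: "clock": time; "q": joint angles; "qd": joint speeds; "tau": joint torques, N m; "position": TCP position; "ee_rot": TCP orientation; "ft_force": force on the tool from outside, world axes, zero at the start; "ft_torque": the same for the moment, N m; "finger_gap": finger opening in mm.
Only numpy, scipy, OpenCV 4.12 (cv2) and the standard library are available. Lean on these libraries where they do the work, as an engineer would, in place of code of your own. Each camera call takes 0.05 s, during which the arm holds its last target.

## Task

Lock the tube wheel onto its rotator: take the linchpin (the pin with the wire ring) out of the rack, feel for the square hole in the top of the rotator's shaft and push the pin fully home through it, ring towards the free end of the shaft. Then swing the ring down over the shaft's end until it lies against the pin below the shaft. Press gently, never hard enough to bend anything (stay below about 40 N), and leave everything else standing where it is.

Things in the scene. Friction and masses are not known exactly. Their poses are not given: they have to be found in the camera images.
- linchpin: Plain steel linchpin, 80 g. Origin: centre of the head's underside (seat); z up along the pin; its ring is hinged towards -x. Head 14 (x) by 20 (y) mm, 12 mm high, with a grip block above and a shank below. It starts upright in a hole of the rack, head on the rack's top, x as the rack's; which of the three holes varies.
- pin_grip (a point): Middle of the linchpin's grip block, 34 mm above the pin's origin. The block is 12 (x) by 16 (y) mm and reaches from 12 to 42 mm above the origin. Best gripped with the fingers closing along the pin's y, fingertips at least 15 mm above the origin so that they stay over the ring's wire.
- pin_tip (a point): Lower end of the linchpin's shank, 46 mm below the pin's origin. The shank is 10 mm square; its last 5 mm taper to a round nose of 9 mm.
- ring (a joint): Ring hinge angle (rad). 0: ring level, pointing to the pin's -x; negative: raised; grows as it swings down; 1.4: stopped, against the shank below the shaft. Starts at -0.35 to 0. Stiff (0.03 N m, about 1 N at the far bar), stays where it is left. Push it with a fingertip on one arm, beside the shaft: first down, then on towards the pin.
- ring_bar (a point): Middle of the ring's far bar. The ring is a U of 4 mm steel wire: two arms at the pin's y = +30 and -30 mm, the far bar 42 mm from the hinge axis, which runs along the pin's y, 7 mm above the pin's origin.
- rotator: Benchtop tube rotator, fixed. Origin on the table under the reported hole point; x runs along the level shaft, away from its free end (which faces -x). Shaft: aluminium, 24 mm square, flat top 110 mm above the table; free end 14 mm in front of the true hole's centre; 40 mm hub (top 8 mm above the shaft's) from 13 mm behind it; 124 mm wheel 40 mm behind it; housing 170 mm high from x = 80 mm.
- hole (a point): Where the mouth of the pin hole would be with the shaft pushed fully in: on the shaft's top, mid-width. But the shaft, with hub and wheel, stands drawn out: the true hole lies 6 to 28 mm from here towards the free end (rotator's -x; exact across), unreported, to be felt or seen. Hole 11.5 mm square, along the shaft's sides, 0.5 mm chamfer, right through. The shaft does not slide under 25 N.
- rack: White pin rack, fixed, 56 (x) by 190 (y) by 56 mm high, origin under its centre; three 13 mm square holes through its top at y = -60, 0, +60 mm.
- dowel_pin: Spare steel pin with a round 18 mm head 20 mm high, no ring, in the rack; leave it.
- tab_pin: Spare steel pin with a flat 22 mm wide tab up to 30 mm high, no ring, in the rack; leave it.
- tip_box: Blue tip box 85 by 120 by 80 mm high; leave it.
- bottle: Small bottle, 60 mm wide, 120 mm high; leave it.
- beaker: Glass beaker, 64 mm wide, 70 mm high; leave it.
- pink_case: Pink case 45 by 85 by 22 mm high; leave it.
- slide_case: Yellow slide case 85 by 100 by 34 mm high; leave it.
- timer: White bench timer 60 by 60 by 22 mm high; leave it.
There are look-alikes about, which are no part of the job. What is shaped like the linchpin but green is not meant.

How it is judged:
By the outcome, as a careful person would: the job done as asked, in the order asked, and still so for the second after the job is handed in, with the robot touching nothing.
It also fails if it takes over 72 s, if anything falls off the work surface, if the arm or the gripper's body presses on something with over 40 N, if the wrist force passes 120 N, or if a joint passes its speed limit or range.

## Working session

There is one attempt and no reset: what is moved stays moved. The work goes in short steps, Python scripts to look and compute and a tool call to move; the robot and the scene stay as the last step left them, time stands still between calls to the robot, and variables do not carry over. Pictures are saved under pics/ and viewed, and the job is handed in when it is done.

Besides the shell and the picture viewer there is one more tool, called after "Emit:" as name(argument=value, ...) on one line, values as JSON. jog_arm: Moves the arm, as the interface text tells. Its arguments: {"type":"object","properties":{"commands":{"type":"array","items":{"type":"array","items":{"type":"number"}}},"grip":{"type":"number"},"grip_force":{"type":"number"}},"required":["commands"]}

```bash
ls; mkdir -p pics
cat > h.py <<'E'
import numpy as np, cv2, json
from scipy.spatial.transform import Rotation as R
from plant import ctrl
def rot(q): return R.from_quat([q[1],q[2],q[3],q[0]]).as_matrix()
def proj(c,P):
    P=np.atleast_2d(P).astype(float); Rm=rot(c["orientation"]); p=(P-np.array(c["xyz"]))@Rm
    u=np.c_[p[:,0],-p[:,1],-p[:,2]]@np.array(c["K"]).T
    return u[:,:2]/u[:,2:]
def ray(c,uv):
    d=np.linalg.inv(np.array(c["K"]))@np.array([uv[0],uv[1],1.]); d=np.array([d[0],-d[1],-d[2]])
    return np.array(c["xyz"]), rot(c["orientation"])@d
def atz(c,uv,z):
    o,d=ray(c,uv); return o+d*(z-o[2])/d[2]
def tri(c1,u1,c2,u2):
    o1,d1=ray(c1,u1);o2,d2=ray(c2,u2);d1/=np.linalg.norm(d1);d2/=np.linalg.norm(d2)
    s=np.linalg.lstsq(np.c_[d1,-d2],o2-o1,rcond=None)[0]
    a=o1+d1*s[0];b=o2+d2*s[1]; return (a+b)/2,np.linalg.norm(a-b)
E
python3 - <<'E'
from h import *
s=ctrl.get_state(); print(s)
for n in("side","top"):
    c=ctrl.camera(n); cv2.imwrite(f"pics/{n}0.png",c["pixels"]); print(n,{k:(np.round(v,3).tolist() if k!="shot" else v) for k,v in c.items() if k!="pixels"})
    for q in("linchpin","pin_grip","ring_bar","rotator","hole","rack","dowel_pin","tab_pin"):
        try: print(q,[(np.round(x["rect"]).tolist(),round(x["confidence"],2)) for x in ctrl.recognise(c,q)[:3]],end=" ")
        except Exception as e: print(q,e,end=" ")
        try: print([(np.round(x["xy"],1).tolist(),round(x["confidence"],2)) for x in ctrl.landmark_of(c,q)[:3]])
        except Exception as e: print(e)
E
```

```text
pics
{'clock': 0.0, 'q': array([-1.43709274e+00,  2.21231175e-01,  1.52760475e+00, -3.62169991e-05,
        1.39467896e+00, -1.26066449e-01]), 'qd': array([-0.00012463,  0.00106179, -0.00016414, -0.00176312,  0.00078881,
       -0.00146683]), 'tau': array([ 2.42631235e-03, -4.94608319e+01, -3.87371135e+01,  6.99433568e-02,
        5.70037798e-02, -1.14450590e-04]), 'position': array([ 160.51184008, -603.7631232 ,  403.63714606]), 'ee_rot': array([ 0.56101935, -0.5600798 ,  0.43151761, -0.43053508]), 'ft_force': array([ 0.19013256, -0.60278555,  0.76476707]), 'ft_torque': array([-0.01715289, -0.00767713, -0.05559377]), 'finger_gap': 87.16927247294831}
side {'K': [[382.465, 0.0, 317.365], [0.0, 382.465, 200.22], [0.0, 0.0, 1.0]], 'xyz': [102.916, 685.95, 642.164], 'orientation': [-0.243, -0.139, 0.448, 0.849], 'shot': 1}
linchpin [([181.0, 316.0, 73.0, 67.0], 0.61), ([439.0, 192.0, 7.0, 16.0], 0.56), ([382.0, 167.0, 16.0, 16.0], 0.5)] [([446.2, 198.6], 0.74), ([385.5, 183.3], 0.64), ([354.8, 174.3], 0.53)]
pin_grip [([437.0, 186.0, 18.0, 21.0], 0.57), ([343.0, 163.0, 22.0, 14.0], 0.53)
[... 1210 characters left out ...]
4.5], 0.55)]
ring_bar [([439.0, 286.0, 5.0, 22.0], 0.59), ([419.0, 181.0, 7.0, 9.0], 0.49)] [([174.2, 268.8], 0.62), ([446.3, 296.7], 0.53), ([418.7, 249.6], 0.52)]
rotator [([217.0, 212.0, 97.0, 106.0], 0.56)] [([301.9, 229.6], 0.77)]
hole [([216.0, 215.0, 99.0, 103.0], 0.77), ([352.0, 117.0, 49.0, 42.0], 0.48)] [([300.3, 225.8], 0.61)]
rack [([370.0, 217.0, 80.0, 39.0], 0.73), ([157.0, 258.0, 38.0, 23.0], 0.68), ([457.0, 174.0, 36.0, 25.0], 0.58)] [([389.9, 239.9], 0.74), ([404.4, 238.5], 0.56)]
dowel_pin [([371.0, 217.0, 78.0, 38.0], 0.66), ([430.0, 224.0, 9.0, 6.0], 0.55)] [([432.1, 229.1], 0.52)]
tab_pin [([385.0, 235.0, 12.0, 6.0], 0.53)] [([387.2, 241.0], 0.5), ([428.8, 146.1], 0.34)]
```

View pics/side0.png

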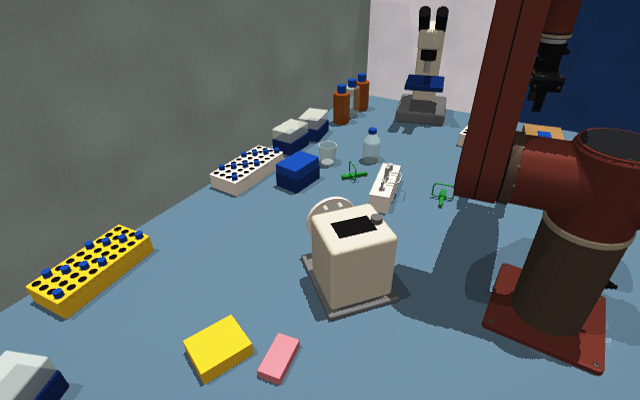

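View pics/top0.png

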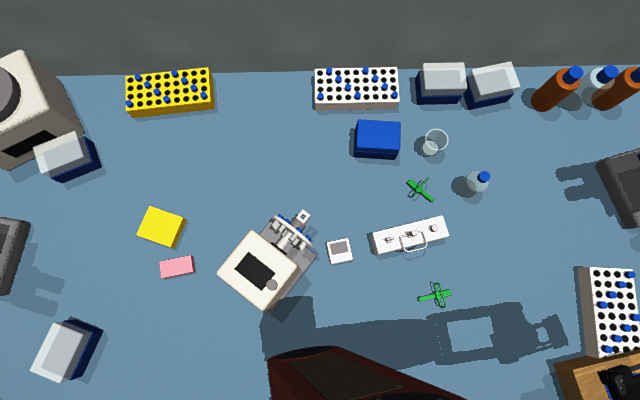

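Run:
```python
import cv2
a=cv2.imread("pics/side0.png");b=cv2.imread("pics/top0.png")
cv2.imwrite("pics/s0z.png",cv2.resize(a[150:300,280:480],None,fx=4,fy=4,interpolation=2))
cv2.imwrite("pics/t0z.png",cv2.resize(b[170:320,200:460],None,fx=3,fy=3,interpolation=2))
```

```text
(no output)
```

View pics/s0z.png

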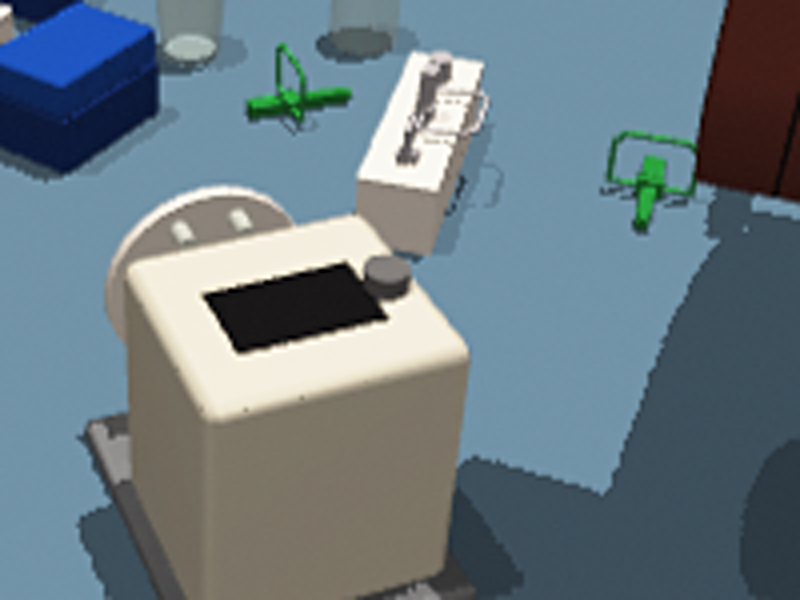

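View pics/t0z.png

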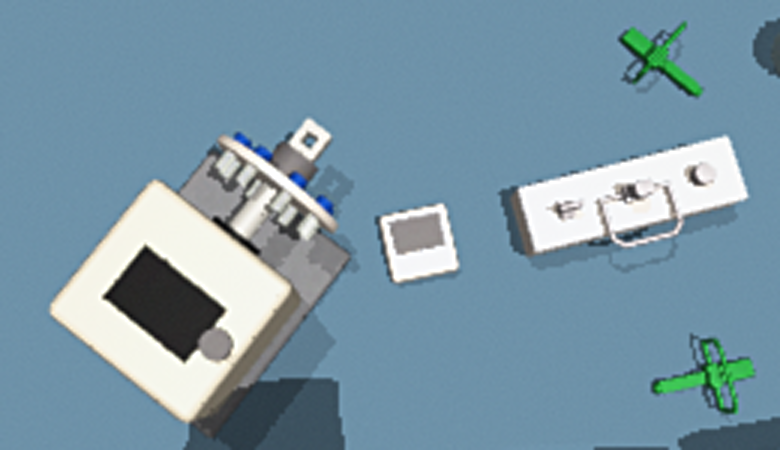

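The top view shows the linchpin in the rack's middle hole (about 412,233), with its ring towards the robot (bar about 413,250). The shaft hole is visible near (304,216). The green ones are decoys. Next I'll rectify the rack top and the shaft top onto their planes and measure them.

```bash
cat >> h.py <<'E'
def rectify(c,x0,x1,y0,y1,z,s=4):
    # image: right = -y world, up = +x; s px/mm
    W=int((y1-y0)*s);H=int((x1-x0)*s)
    src=np.float32(proj(c,[[x1,y1,z],[x1,y0,z],[x0,y0,z],[x0,y1,z]]))
    M=cv2.getPerspectiveTransform(src,np.float32([[0,0],[W,0],[W,H],[0,H]]))
    return cv2.warpPerspective(c["pixels"],M,(W,H),flags=cv2.INTER_CUBIC)
E
python3 - <<'E'
from h import *
c=ctrl.camera("top")
p0=atz(c,[304,216],110); p1=atz(c,[411,236],56); print(p0,p1)
x,y=p0[:2]; a=rectify(c,x-70,x+50,y-60,y+60,110,5); cv2.imwrite("pics/shaft.png",a)
x,y=p1[:2]; b=rectify(c,x-75,x+75,y-120,y+120,56,3.2); cv2.imwrite("pics/rack.png",b)
g=cv2.cvtColor(b,6)
m=(g>170).astype(np.uint8); m=cv2.morphologyEx(m,cv2.MORPH_OPEN,np.ones((25,25)))
m=cv2.morphologyEx(m,cv2.MORPH_CLOSE,np.ones((60,60)))
cs=max(cv2.findContours(m,0,2)[0],key=cv2.contourArea); print(cv2.minAreaRect(cs))
(r,w,ang)=cv2.minAreaRect(cs); print("rack c",x+75-r[1]/3.2,y+120-r[0]/3.2, np.array(w)/3.2,ang)
E
```

```text
[507.72422022  32.5108047  110.        ] [ 459.44214575 -241.97585729   56.        ]
((383.431396484375, 222.9639434814453), (189.54061889648438, 617.97412109375), 77.22692108154297)
rack c 464.7659134160374 -241.79816868754864 [ 59.23144341 193.11691284] 77.22692108154297
```

View pics/shaft.png

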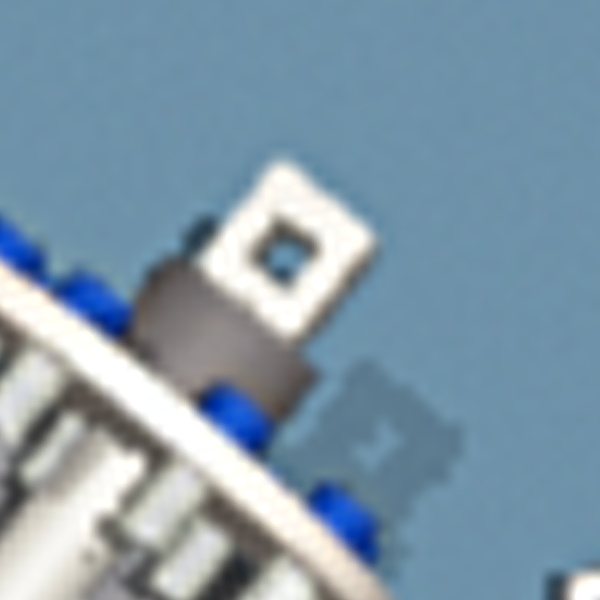

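View pics/rack.png

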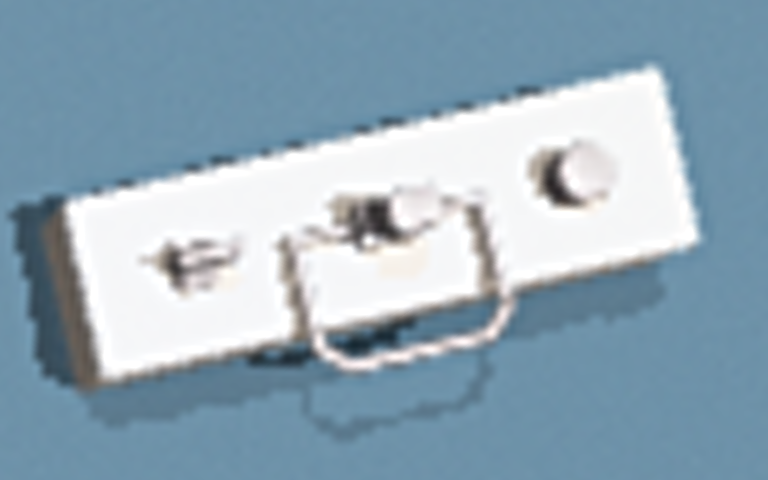

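```bash
cat >> h.py <<'E'
from scipy.optimize import minimize
from scipy.ndimage import map_coordinates
def fit(c,p0,z,segs,off=1.5):
    """segs: (a,b,outward normal) in local frame, bright inside. p0=x,y,yaw"""
    g=cv2.cvtColor(c["pixels"],cv2.COLOR_BGR2GRAY).astype(float)
    A=[];N=[]
    for a,b,n,w in segs:
        t=np.linspace(0,1,40)[:,None]; A.append(np.array(a)+t*(np.array(b)-np.array(a))); N.append(np.repeat([n],40,0)*w)
    A=np.vstack(A);N=np.vstack(N); w=np.linalg.norm(N,axis=1); N=N/w[:,None]
    def samp(p,d):
        P=A+d*N; cs,sn=np.cos(p[2]),np.sin(p[2])
        Q=np.c_[p[0]+cs*P[:,0]-sn*P[:,1],p[1]+sn*P[:,0]+cs*P[:,1],np.full(len(P),z)]
        u=proj(c,Q); return map_coordinates(g,[u[:,1],u[:,0]],order=1,mode='nearest')
    f=lambda p:-np.mean(w*(samp(p,-off)-samp(p,off)))
    best=None
    for dx in(-3,0,3):
        for dy in(-3,0,3):
            r=minimize(f,[p0[0]+dx,p0[1]+dy,p0[2]],method="Nelder-Mead",options=dict(initial_simplex=np.array([[p0[0]+dx,p0[1]+dy,p0[2]]]*4)+np.array([[0,0,0],[2,0,0],[0,2,0],[0,0,.05]]),xatol=1e-3,fatol=1e-3))
            if best is None or r.fun<best.fun: best=r
    return best.x,best.fun
def rect(hx,hy): return [((-hx,-hy),(-hx,hy),(-1,0),1),((hx,-hy),(hx,hy),(1,0),1),((-hx,-hy),(hx,-hy),(0,-1),1),((-hx,hy),(hx,hy),(0,1),1)]
E
python3 - <<'E'
from h import *
c=ctrl.camera("top")
for off in(1.5,2.5,3.5):
    r,f=fit(c,[464,-241.8,np.radians(12.7)],56,rect(28,95),off); print("rack",r[:2],np.degrees(r[2]),f)
    h=5.75
    outer=[((-14,-11),(-14,11),(-1,0),1),((-13,-12),(11,-12),(0,-1),1),((-13,12),(11,12),(0,1),1)]
    hole=[(a,b,(-n[0],-n[1]),.5) for a,b,n,w in rect(h,h)]
    for nm,s in(("outer",outer),("hole",hole),("both",outer+hole)):
        q,f=fit(c,[507,32.5,np.radians(139.5)],110,s,off); print(nm,q[:2],np.degrees(q[2]),f)
# tool geometry
s=ctrl.get_state(); M=rot(s["ee_rot"]); print(M.round(3), s["q"][0]-s["q"][5])
print("tool x yaw",np.degrees(np.arctan2(M[1,0],M[0,0])))
cs=ctrl.camera("side"); r=r
P=[[*r[:2],56+42]]; print("pin top side px",proj(cs,P),"top px",proj(c,P))
for y in(-60,60): print(proj(cs,[[r[0]-np.sin(r[2])*y,r[1]+np.cos(r[2])*y,56]]))
rc=[[r[0]+np.cos(r[2])*a-np.sin(r[2])*b,r[1]+np.sin(r[2])*a+np.cos(r[2])*b,56] for a,b in((28,95),(28,-95),(-28,-95),(-28,95))]
im=cv2.resize(cs["pixels"],None,fx=4,fy=4,interpolation=2)
cv2.polylines(im,[np.int32((proj(cs,rc)+.5)*4)],True,(0,0,255),1)
cv2.imwrite("pics/srack.png",im[620:900,1400:1700])
E
```

```text
rack [ 464.76389886 -241.09324747] 12.801464542885736 -87.85501619573168
outer [507.44351798  35.76461632] 140.98942941123323 -89.58145196892309
hole [507.22313252  35.9372341 ] 143.06934768196191 -47.39189680476191
both [507.33001206  35.88245558] 141.09062003563184 -65.33993865083558
rack [ 464.65731207 -241.11006254] 12.842034923149289 -117.17253779349805
outer [507.46827129  35.86865643] 141.55717150094625 -117.81046414465246
hole [507.24594411  35.87408425] 141.70675379773758 -61.095000607176395
both [507.38529729  35.87869742] 141.31350831423995 -85.3362221317512
rack [ 464.2833384  -241.12725123] 12.957759146693784 -127.9530217273294
outer [507.46352158  36.04379051] 142.23157930811502 -123.61987382219756
hole [507.38370936  35.92695067] 139.38124432890103 -63.16394129890441
both [507.42688789  35.99831403] 142.37135250500572 -89.0194112399295
[[ 0.257  0.     0.966]
 [-0.966  0.     0.257]
 [-0.    -1.     0.   ]] -1.3110058378409604
tool x yaw -75.11527032987225
pin top side px [[387.21620393 166.53148129]] top px [[414.4534624  231.69850095]]
[[389.8076902  169.46210746]]
[[381.92918417 189.2704216 ]]
```

View pics/srack.png

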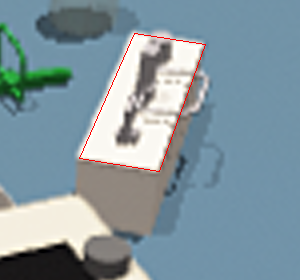

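Both fits agree: the rack at (464.7, -241.1) with yaw 12.8°, and the true hole at (507.4, 35.9) with rotator yaw 141.3°. The side view confirms the rack outline. In the tool frame, +y points down. Next I'll compute the moves.

```bash
cat >> h.py <<'E'
def go(x,y,z,yaw):
    """tool shift (mm) + rotvec deg to TCP pose pointing down with tool-x yaw (deg)"""
    s=ctrl.get_state(); M=rot(s["ee_rot"]); p=np.array(s["position"])
    a=np.radians(yaw); X=np.array([np.cos(a),np.sin(a),0]);Y=np.array([0,0,-1.]);T=np.c_[X,Y,np.cross(X,Y)]
    d=M.T@(np.array([x,y,z])-p); rv=np.degrees(R.from_matrix(M.T@T).as_rotvec())
    print("t",round(s["clock"],2),"pos",p.round(1),"F",np.array(s["ft_force"]).round(1),"gap",round(s["finger_gap"],1),"-> shift mm",d.round(1),"turn",rv.round(2))
E
python3 -c "
from h import *
go(464.7,-241.1,330,-77.15)"
```

```text
t 1.85 pos [ 160.5 -604.   404.8] F [-0.1  0.7  0.5] gap 86.9 -> shift mm [-272.6   74.8  387.2] turn [-0.    2.03  0.  ]
```

Emit:
jog_arm(commands=[[-0.055,0.0,0.078,0,0,0],[-0.11,0.0,0.156,0,1,0],[-0.165,0.01,0.234,0,2,0],[-0.22,0.02,0.312,0,2,0],[-0.26,0.04,0.37,0,2,0]], grip=0.1, grip_force=20)

```text
clock: 2.48
position: [361.6, -363.8, 386.8]
ee_rot: [-0.553, 0.553, -0.44, 0.441]
ft_force: [0.9, -1.0, -0.2]
finger_gap: 45.5
```

```bash
python3 -c "
from h import *
go(464.7,-241.1,330,-77.15)"
```

```text
t 2.48 pos [ 361.6 -363.8  386.8] F [ 0.9 -1.  -0.2] gap 45.5 -> shift mm [-96.7  56.7 127.7] turn [-0.05  0.02  0.09]
```

Emit:
jog_arm(commands=[[-0.035,0.02,0.045,0,0,0],[-0.07,0.04,0.09,0,0,0],[-0.096,0.056,0.127,0,0,0],[-0.096,0.056,0.127,0,0,0],[-0.096,0.056,0.127,0,0,0]])

```text
clock: 3.1
position: [463.0, -243.6, 330.5]
ee_rot: [-0.553, 0.553, -0.44, 0.441]
ft_force: [-0.2, -1.2, 1.6]
finger_gap: 39.1
```

```bash
python3 -c "
from h import *
go(464.7,-241.1,330,-77.15);go(464.7,-241.1,255,-77.15)
c=ctrl.camera('top');cv2.imwrite('pics/t1.png',cv2.resize(c['pixels'][170:320,320:480],None,fx=4,fy=4,interpolation=2))
c=ctrl.camera('side');cv2.imwrite('pics/s1.png',cv2.resize(c['pixels'][100:250,300:460],None,fx=4,fy=4,interpolation=2))"
```

```text
t 3.1 pos [ 463.  -243.6  330.5] F [-0.2 -1.2  1.6] gap 39.1 -> shift mm [-2.1  0.5  2.2] turn [0.01 0.08 0.03]
t 3.1 pos [ 463.  -243.6  330.5] F [-0.2 -1.2  1.6] gap 39.1 -> shift mm [-2.1 75.5  2.3] turn [0.01 0.08 0.03]
```

View pics/s1.png

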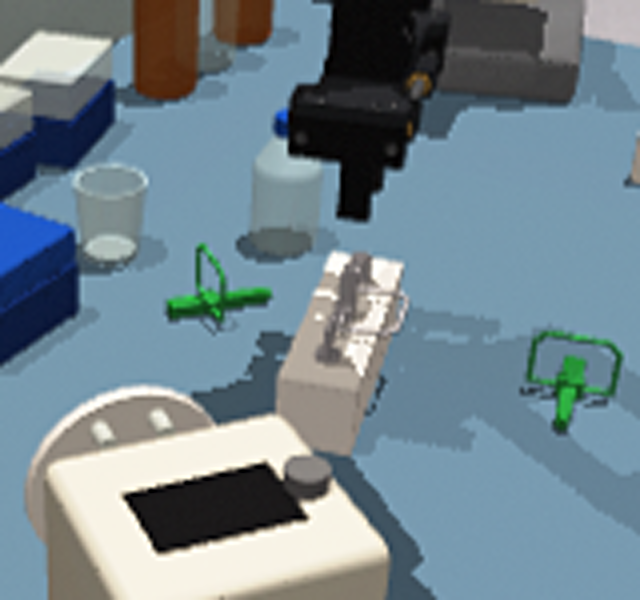

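The gripper is above the rack, with its fingertip near (352,215) in the zoom. I'll correct sideways and descend.

Emit:
jog_arm(commands=[[-0.002,0.0,0.002,0,0,0],[-0.002,0.025,0.002,0,0,0],[-0.002,0.045,0.002,0,0,0],[-0.002,0.045,0.002,0,0,0]])

```text
clock: 3.7
position: [463.6, -241.1, 283.9]
ee_rot: [-0.553, 0.553, -0.442, 0.44]
ft_force: [-0.4, -0.1, -0.1]
finger_gap: 39.1
```

```bash
python3 -c "
from h import *
c=ctrl.camera('top')
go(464.7,-241.1,255,-77.15)
cv2.imwrite('pics/t2.png',cv2.resize(c['pixels'][170:320,320:480],None,fx=4,fy=4,interpolation=2))"
```

```text
t 3.75 pos [ 464.1 -241.4  285.1] F [-0.4 -0.1  0.2] gap 39.4 -> shift mm [-0.1 30.1  0.7] turn [ 0.04 -0.03 -0.05]
```

View pics/t2.png

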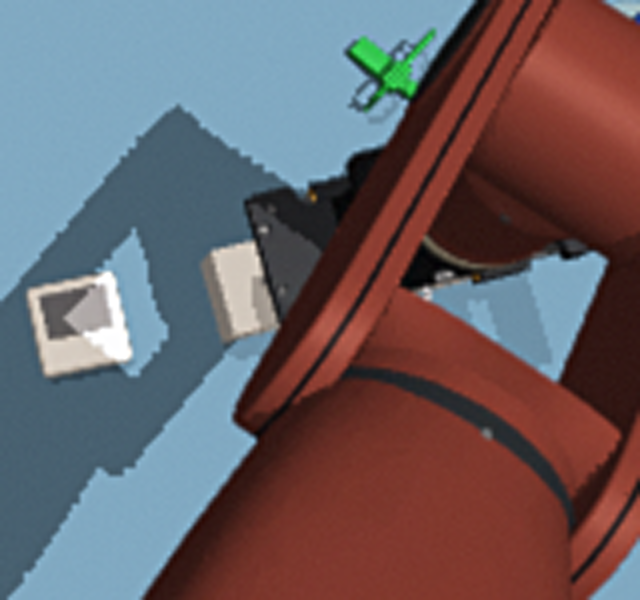

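The arm hides the rack from the top camera, and the pose agrees with the target. Descending and gripping.

Emit:
jog_arm(commands=[[0,0.015,0,0,0,0],[0,0.028,0,0,0,0],[0,0.029,0,0,0,0],[0,0.029,0,0,0,0]])

```text
clock: 4.25
position: [464.5, -241.0, 256.1]
ee_rot: [-0.553, 0.553, -0.441, 0.441]
ft_force: [-0.6, -0.4, -0.3]
finger_gap: 39.1
```

```bash
python3 -c "
from h import *
c=ctrl.camera('side')
go(464.7,-241.1,255,-77.15)
cv2.imwrite('pics/s3.png',cv2.resize(c['pixels'][130:230,340:440],None,fx=6,fy=6,interpolation=2))"
```

```text
t 4.3 pos [ 464.7 -241.1  256.5] F [-0.5  0.3 -0.5] gap 38.7 -> shift mm [-0.   1.5  0. ] turn [-0.01  0.04  0.02]
```

View pics/s3.png

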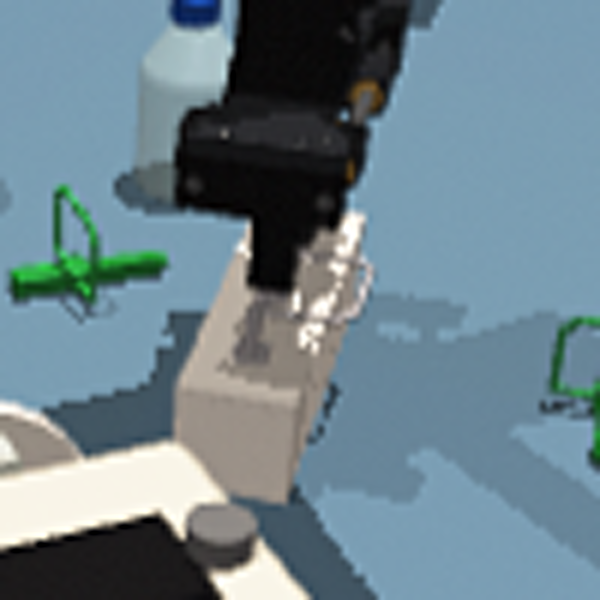

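The fingers straddle the pin about 18 mm above its origin. Closing.

Emit:
jog_arm(commands=[[0,0,0,0,0,0],[0,0,0,0,0,0],[0,0,0,0,0,0],[0,0,0,0,0,0],[0,0,0,0,0,0]], grip=1, grip_force=40)

```text
clock: 4.92
position: [464.6, -241.0, 256.4]
ee_rot: [0.553, -0.553, 0.441, -0.441]
ft_force: [-1.0, 0.9, 1.3]
finger_gap: 15.7
```

Emit:
jog_arm(commands=[[0,-0.02,0,0,0,0],[0,-0.06,0,0,0,0],[0,-0.11,0,0,0,0],[0,-0.15,0,0,0,0],[0,-0.15,0,0,0,0]])

```text
clock: 5.55
position: [465.3, -241.6, 410.4]
ee_rot: [0.553, -0.553, 0.438, -0.443]
ft_force: [0.9, -0.0, -1.7]
finger_gap: 15.9
```

```bash
python3 -c "
from h import *
go(507.4,35.9,406,51.3)
c=ctrl.camera('side')
cv2.imwrite('pics/s4.png',cv2.resize(c['pixels'][90:230,340:480],None,fx=4,fy=4,interpolation=2))"
```

```text
t 5.55 pos [ 465.3 -241.6  410.4] F [ 0.9 -0.  -1.7] gap 15.9 -> shift mm [-261.1    3.4  102.9] turn [   0.21 -128.41    0.49]
```

View pics/s4.png

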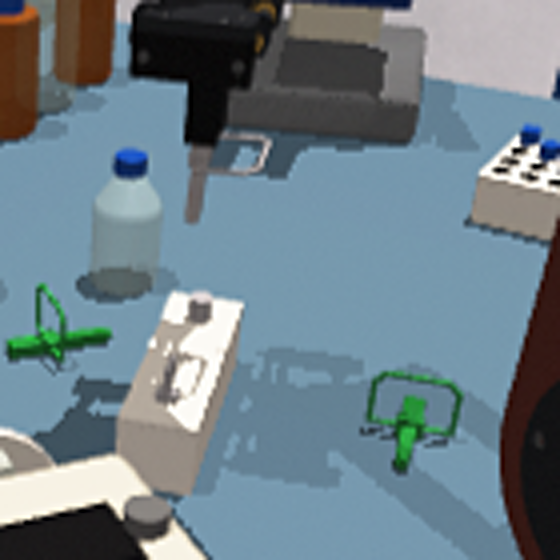

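The pin is held upright with its ring level, and the spare pins are untouched. Now turning and moving across.

Emit:
jog_arm(commands=[[-0.02,0,0.008,0,-10,0],[-0.04,0,0.016,0,-20,0],[-0.06,0,0.024,0,-30,0],[-0.08,0,0.032,0,-40,0],[-0.1,0,0.04,0,-50,0]])

```text
clock: 6.22
position: [480.7, -133.7, 403.8]
ee_rot: [0.688, -0.688, 0.165, -0.162]
ft_force: [0.3, -0.8, -0.5]
finger_gap: 15.4
```

```bash
python3 -c "
from h import *
go(507.4,35.9,406,51.3)"
```

```text
t 6.22 pos [ 480.7 -133.7  403.8] F [ 0.3 -0.8 -0.5] gap 15.4 -> shift mm [-52.6  -2.  163.4] turn [ -0.15 -78.09  -0.2 ]
```

Emit:
jog_arm(commands=[[-0.008,0,0.025,0,-10,0],[-0.016,0,0.05,0,-20,0],[-0.024,0,0.075,0,-30,0],[-0.032,0,0.1,0,-40,0],[-0.04,0,0.125,0,-50,0]])

```text
clock: 6.85
position: [502.0, -4.2, 403.8]
ee_rot: [0.693, -0.692, -0.141, 0.144]
ft_force: [-0.1, 0.4, -0.6]
finger_gap: 15.8
```

```bash
python3 -c "
from h import *
go(507.4,35.9,406,51.3)"
```

```text
t 6.85 pos [502.   -4.2 403.8] F [-0.1  0.4 -0.6] gap 15.8 -> shift mm [20.7 -2.2 34.7] turn [ -0.17 -28.08  -0.16]
```

Emit:
jog_arm(commands=[[0.007,0,0.012,0,-9,0],[0.014,0,0.023,0,-18,0],[0.02,0,0.034,0,-28,0],[0.02,0,0.034,0,-28,0],[0.02,0,0.034,0,-28,0]])

```text
clock: 7.48
position: [507.5, 33.7, 405.0]
ee_rot: [0.639, -0.639, -0.302, 0.303]
ft_force: [-0.6, -0.2, -1.2]
finger_gap: 15.6
```

```bash
python3 -c "
from h import *
go(507.4,35.9,404,51.3)
for n in('top','side'):
  c=ctrl.camera(n)
  u=proj(c,[507.4,35.9,150])[0]; print(u)
  x,y=int(u[0])-60,int(u[1])-50
  cv2.imwrite('pics/%s5.png'%n,cv2.resize(c['pixels'][y:y+110,x:x+130],None,fx=5,fy=5,interpolation=2))
  print(n,ctrl.landmark_of(c,'pin_tip')[:2],proj(c,[507.4,35.9,140]))
"
```

```text
t 7.47 pos [507.5  33.7 405. ] F [-0.6 -0.2 -1.2] gap 15.6 -> shift mm [1.6 1.  1.4] turn [-0.09 -0.6  -0.08]
[301.93963194 212.94551785]
top [{'xy': [431.2, 201.2], 'confidence': 0.72}, {'xy': [417.5, 301.6], 'confidence': 0.56}] [[302.11879927 213.77403825]]
[324.48049954 191.63373438]
side [{'xy': [322.6, 190.4], 'confidence': 0.66}, {'xy': [364.8, 171.4], 'confidence': 0.62}] [[324.51371987 195.1491494 ]]
```

View pics/top5.png

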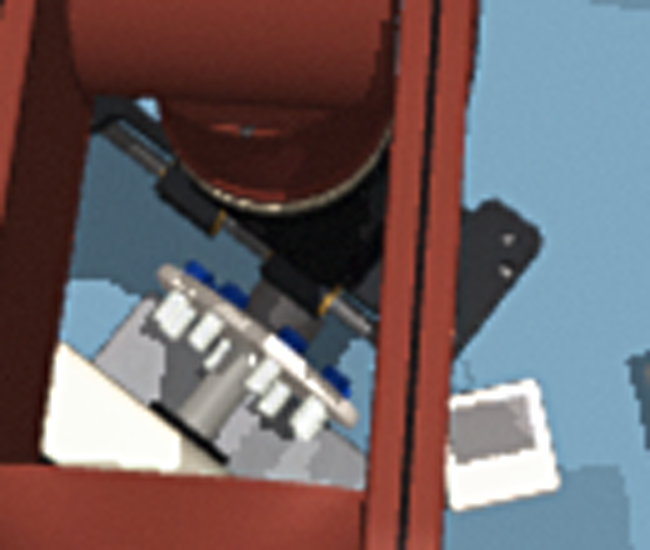

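View pics/side5.png

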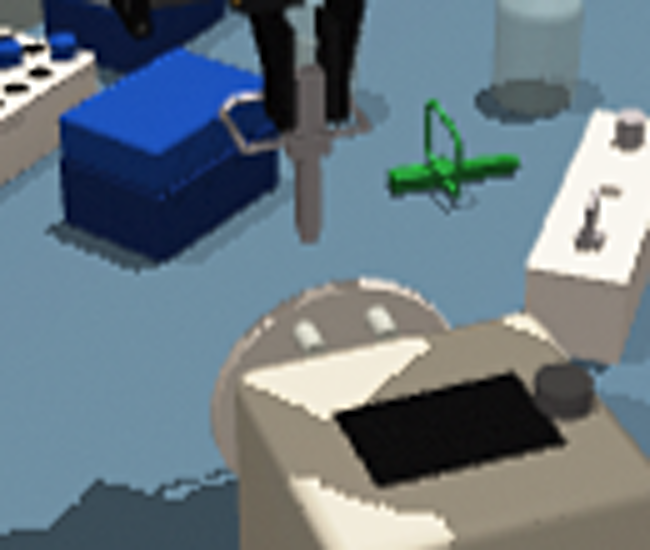

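The pin hangs vertical between the fingers (tip at side px about 326,189) with its ring towards the free end. The top camera can't see the hole now. I'll align, then descend to just above the shaft.

Emit:
jog_arm(commands=[[0.0016,0.01,0.0014,0,-0.6,0],[0.0016,0.03,0.0014,0,-0.6,0],[0.0016,0.039,0.0014,0,-0.6,0],[0.0016,0.039,0.0014,0,-0.6,0]])

```text
clock: 8.18
position: [507.4, 36.1, 366.2]
ee_rot: [0.637, -0.637, -0.306, 0.308]
ft_force: [0.4, -0.2, -1.0]
finger_gap: 15.8
```

```bash
python3 -c "
from h import *
go(507.4,35.9,355,51.3)
c=ctrl.camera('side')
s=ctrl.get_state();p=s['position']
im=c['pixels'];t=proj(c,[[p[0],p[1],p[2]-246.3],[p[0],p[1],p[2]-200.3],[507.4,35.9,110]]);print(t)
im=cv2.resize(im[140:240,264:394],None,fx=6,fy=6,interpolation=2)
for a in t: cv2.circle(im,tuple(int(v) for v in ((a-[264,140]+.5)*6)),3,(0,0,255),-1)
cv2.imwrite('pics/s6.png',im)
"
```

```text
t 8.18 pos [507.4  36.1 366.2] F [ 0.4 -0.2 -1. ] gap 15.8 -> shift mm [-0.1 11.2 -0.2] turn [-0.1   0.18 -0.07]
[[324.43791558 201.7918995 ]
 [324.28133865 185.64173011]
 [324.6109892  205.44230695]]
```

View pics/s6.png

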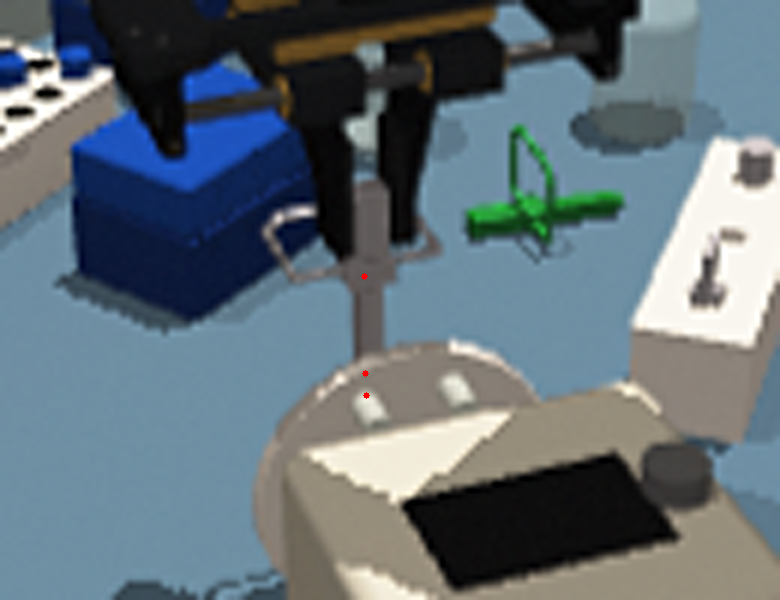

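The projected pin axis matches the picture to within about 0.7 px. Feeling downward in small steps.

Emit:
jog_arm(commands=[[0,0.004,0,0,0,0],[0,0.007,0,0,0,0],[0,0.009,0,0,0,0],[0,0.01,0,0,0,0]])

```text
clock: 8.72
position: [507.7, 36.1, 357.2]
ee_rot: [0.637, -0.637, -0.307, 0.307]
ft_force: [0.1, 1.2, -1.4]
finger_gap: 15.5
```

Emit:
jog_arm(commands=[[0,0.001,0,0,0,0],[0,0.002,0,0,0,0]])

```text
clock: 8.98
position: [507.9, 36.1, 355.8]
ee_rot: [-0.637, 0.637, 0.307, -0.307]
ft_force: [-0.9, 0.1, 4.8]
finger_gap: 15.4
```

Emit:
jog_arm(commands=[[0,0.0005,0,0,0,0],[0,0.001,0,0,0,0]])

```text
clock: 9.22
position: [508.0, 36.0, 355.5]
ee_rot: [-0.637, 0.637, 0.308, -0.307]
ft_force: [-1.0, 0.3, 8.6]
finger_gap: 15.9
```

```bash
python3 -c "
from h import *
s=ctrl.get_state();M=rot(s['ee_rot'])
print(s['ft_force'],s['ft_torque'],'tool F',(M.T@s['ft_force']).round(2),'tool T',(M.T@s['ft_torque']).round(3));go(507.4,35.9,355,51.3)
print('rotator x in tool', M.T@[np.cos(np.radians(141.3)),np.sin(np.radians(141.3)),0])
"
```

```text
[-1.03342448  0.32249155  8.56446563] [0.00296374 0.36727448 0.02000826] tool F [-0.39 -8.57  1.  ] tool T [ 0.289 -0.02   0.226]
t 9.22 pos [508.   36.  355.5] F [-1.   0.3  8.6] gap 15.9 -> shift mm [-0.5  0.5  0.4] turn [0.08 0.19 0.04]
rotator x in tool [ 0.00330067 -0.00135552  0.99999363]
```

Emit:
jog_arm(commands=[[-0.0005,0,0.0005,0,0,0],[-0.0005,0,0.0005,0,0,0]])

```text
clock: 9.48
position: [507.5, 36.0, 355.7]
ee_rot: [-0.637, 0.637, 0.308, -0.306]
ft_force: [-0.7, -0.1, 6.1]
finger_gap: 16.0
```

Emit:
jog_arm(commands=[[0,0,0.0005,0,0,0],[0,0,0.001,0,0,0],[0,0,0.001,0,0,0]])

```text
clock: 9.85
position: [506.9, 36.4, 355.8]
ee_rot: [-0.636, 0.638, 0.308, -0.306]
ft_force: [-0.3, -0.8, 4.3]
finger_gap: 15.4
```

Emit:
jog_arm(commands=[[0,0.0005,0.0,0,0,0],[0,0.001,0.0,0,0,0],[0,0.001,0.0,0,0,0]])

```text
clock: 10.22
position: [507.1, 36.4, 355.5]
ee_rot: [-0.636, 0.638, 0.308, -0.306]
ft_force: [-1.2, -1.1, 9.4]
finger_gap: 15.5
```

```bash
python3 -c "
from h import *
s=ctrl.get_state();M=rot(s['ee_rot'])
print('tool F',(M.T@s['ft_force']).round(2),'tool T',(M.T@s['ft_torque']).round(3));go(507.4,35.9,355,51.3)
c=ctrl.camera('side')
cv2.imwrite('pics/s7.png',cv2.resize(c['pixels'][140:240,264:394],None,fx=6,fy=6,interpolation=2))
"
```

```text
tool F [-1.66 -9.39  0.23] tool T [-0.042  0.009  0.257]
t 10.22 pos [507.1  36.4 355.5] F [-1.2 -1.1  9.4] gap 15.5 -> shift mm [-0.2  0.5 -0.6] turn [0.21 0.19 0.1 ]
```

View pics/s7.png

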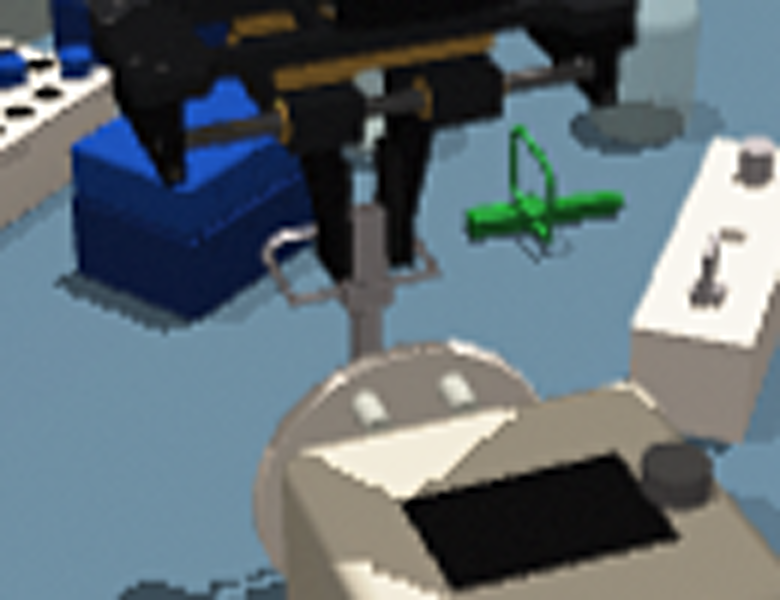

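Emit:
jog_arm(commands=[[-0.0003,-0.0005,0.0007,0,0,0],[-0.0003,-0.0005,0.0014,0,0,0],[-0.0003,-0.0005,0.002,0,0,0]])

```text
clock: 10.65
position: [505.7, 37.1, 355.8]
ee_rot: [-0.636, 0.638, 0.309, -0.306]
ft_force: [2.6, -2.1, 4.4]
finger_gap: 15.8
```

```bash
cat > st.py <<'E'
from h import *
s=ctrl.get_state();M=rot(s['ee_rot']);p=s['position']; tip=p+246.3*M[:,1]
a=np.radians(141.3);X=np.array([np.cos(a),np.sin(a)]);Y=np.array([-X[1],X[0]]);d=(tip-[507.4,35.9,110])
print('t',round(s['clock'],2),'tip rel hole: along toolz(+x rot) %.1f, toolx %.1f, up %.1f'%(d[:2]@X,-(d[:2]@Y),d[2]),'toolF',(M.T@s['ft_force']).round(1),'T',(M.T@s['ft_torque']).round(2))
E
python3 st.py
```

```text
t 10.65 tip rel hole: along toolz(+x rot) 0.8, toolx 0.5, up -0.5 toolF [ 0.  -4.3 -3.4] T [-0.95 -0.02 -0.06]
```

Emit:
jog_arm(commands=[[0,0.0005,-0.0005,0,0,0],[0,0.001,-0.001,0,0,0],[0,0.0015,-0.001,0,0,0]])

```text
clock: 11.02
position: [506.6, 36.6, 355.3]
ee_rot: [-0.636, 0.638, 0.309, -0.305]
ft_force: [-0.7, -1.1, 14.1]
finger_gap: 15.6
```

```bash
python3 st.py
```

```text
t 11.03 tip rel hole: along toolz(+x rot) -0.3, toolx 0.7, up -1.0 toolF [ -1.2 -14.1  -0.2] T [-0.16 -0.03  0.31]
```

A steady side force towards tool -x suggests the nose sits on the +x edge. Shifting that way.

Emit:
jog_arm(commands=[[-0.0003,-0.0007,0,0,0,0],[-0.0007,-0.0007,0,0,0,0],[-0.001,-0.0007,0,0,0,0]])

```text
clock: 11.4
position: [506.0, 36.1, 355.6]
ee_rot: [-0.636, 0.638, 0.309, -0.305]
ft_force: [1.4, 0.1, 9.0]
finger_gap: 15.7
```

```bash
python3 st.py
```

```text
t 11.4 tip rel hole: along toolz(+x rot) -0.0, toolx 0.2, up -0.7 toolF [ 1.  -9.  -1.1] T [-0.29  0.04 -0.43]
```

Emit:
jog_arm(commands=[[-0.0003,-0.002,-0.0007,0,0,0],[-0.0003,-0.002,-0.0015,0,0,0],[-0.0003,-0.001,-0.0015,0,0,0],[-0.0003,0,-0.0015,0,0,0]])

```text
clock: 11.9
position: [506.3, 35.1, 355.4]
ee_rot: [-0.636, 0.637, 0.308, -0.306]
ft_force: [-2.5, 0.7, 17.7]
finger_gap: 15.5
```

```bash
python3 st.py
```

```text
t 11.9 tip rel hole: along toolz(+x rot) -0.3, toolx -0.9, up -0.9 toolF [ -1.  -17.7   2.4] T [ 0.65 -0.02  0.15]
```

Run:
```python
from h import *
c=ctrl.camera('side'); s=ctrl.get_state();M=rot(s['ee_rot']);p=s['position']
T=lambda x,y,z: p+M@np.array([x,y,z])
print('d px per mm tool z',(proj(c,T(0,200,1))-proj(c,T(0,200,0))),'tool x',(proj(c,T(1,200,0))-proj(c,T(0,200,0))))
g=cv2.cvtColor(c['pixels'],6).astype(int)
for yy in range(168,200,2):
    print(yy,g[yy,316:336], end=' ')
    # predicted axis col at that row
    print()
for h in(155,165,175,190,200,215,225,235,246): print(h,proj(c,T(0,h,0)).round(1))
im=cv2.resize(c['pixels'][150:210,290:360],None,fx=11,fy=9,interpolation=2)
cv2.imwrite('pics/s8.png',im)
```

```text
d px per mm tool z [[0.14391687 0.21270087]] tool x [[-0.39656302  0.07922894]]
168 [ 6  7 10 10  6 10 20 59 97 95 92 35  8 13 14 16  7  7 12 61] 
170 [  6   7  11   7   6   8  25  83 143 140 135  30  10  12  16  16   6   6
  31 120] 
172 [ 10   7   7  11   9   6  26  93 143 140 130   3   8  12  16  16   8   7
  52 145] 
174 [ 18   6   8   7   9   9  24  81  97  79  84  85  54   9  14  13   4  28
 110 140] 
176 [ 19   5   7   9   9  11  24  76 101  96  92  95  91   5  15  15   8  55
 146 138] 
178 [126   0   6   5   9  10  21  58  95  92  93  94  93  19  12  13   8  51
 139 138] 
180 [ 77   0   4   8   8   9  21  58  95  92  92  94  91  19  13  13   7  37
 104 134] 
182 [114  42   2   3   4  10  19  58  95  92  93  94  90  19  13   8   8  51
 122  88] 
184 [122 122  87  10   3   7  19  56  94  93  92  91  92  68  54  76  33  71
 135 101] 
186 [137 138 139 108  33  18  49  63  89  91  92  90  86  87 100  98  99  97
 108 107] 
188 [133 119 105 108 101  83  84  97  91  92  92  92  90  91 115 141 137 137
 137 137] 
190 [114 113 105 141 137 109  77  92  92  93  92  91  95  98 124 137 136 136
 136 136] 
192 [136 136 136 136 137 138 123  70  77  91  93  97 127 139 136 135 136 135
 135 135] 
194 [136 136 136 136 136 138 133  70  84  92  92  96 120 138 137 137 136 136
 136 136] 
196 [137 135 136 136 136 137 134  69  83  91  92  96 119 137 132 134 133 131
 131 131] 
198 [135 136 137 135 137 137 134  84  83  95 100 105 119 136 130 130 130 155
 126 154] 
155 [[324.7 173.1]]
165 [[324.7 176.9]]
175 [[324.8 180.6]]
190 [[324.8 186. ]]
200 [[324.8 189.6]]
215 [[324.9 194.9]]
225 [[324.9 198.4]]
235 [[324.9 201.8]]
246 [[324.9 205.5]]
```

View pics/s8.png

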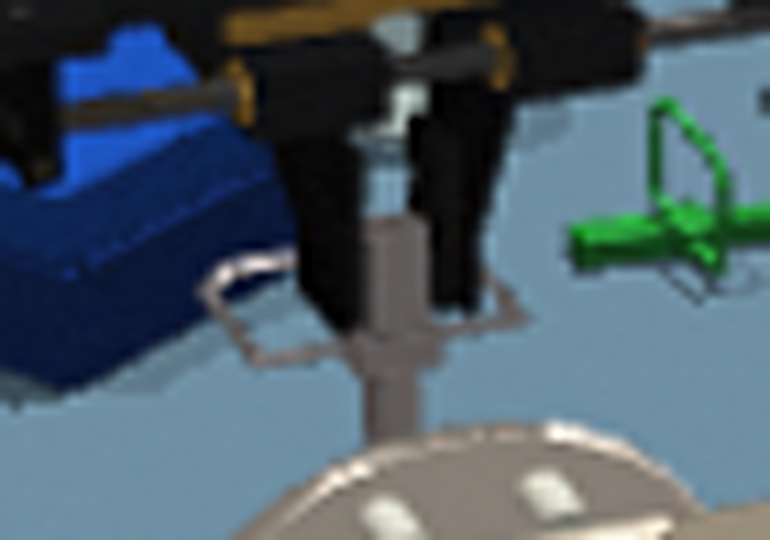

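Run:
```python
from h import *
cs=ctrl.camera('side')
top=np.array([464.7,-241.1,np.radians(12.85)])
a=top[2]
for off in(1.5,2.5,4):
    r,f=fit(cs,[464.7,-241.1,a],56,rect(28,95),off); print("side rack",r[:2].round(2),np.degrees(r[2]).round(2),f)
# housing top in side and slide case... compare pink/yellow both
```

```text
side rack [ 465.9  -240.83] 12.93 -54.572744250387885
side rack [ 466.1  -240.94] 12.97 -78.05742536356513
side rack [ 466.6 -241.2] 12.84 -94.9836444503539
```

Emit:
jog_arm(commands=[[0.0004,-0.003,0.001,0,0,0],[0.0004,-0.003,0.0022,0,0,0],[0.0004,-0.002,0.0022,0,0,0],[0.0004,-0.001,0.0022,0,0,0],[0.0004,-0.0005,0.0022,0,0,0]])

```text
clock: 12.62
position: [504.7, 36.5, 355.7]
ee_rot: [-0.636, 0.638, 0.308, -0.306]
ft_force: [-2.7, -1.3, 17.5]
finger_gap: 15.6
```

```bash
python3 st.py
```

```text
t 12.62 tip rel hole: along toolz(+x rot) 1.8, toolx -1.0, up -0.6 toolF [ -2.7 -17.5   1.3] T [0.35 0.02 0.62]
```

Lower contact force at greater x and z suggests the hole lies towards tool +x. Hopping there.

Emit:
jog_arm(commands=[[0.0015,-0.003,-0.0005,0,0,0],[0.003,-0.003,-0.001,0,0,0],[0.003,-0.0015,-0.001,0,0,0],[0.003,-0.0005,-0.001,0,0,0],[0.003,-0.0005,-0.001,0,0,0]])

```text
clock: 13.25
position: [506.9, 38.3, 355.7]
ee_rot: [-0.637, 0.637, 0.307, -0.307]
ft_force: [-5.3, -1.8, 15.4]
finger_gap: 15.3
```

```bash
python3 st.py
```

```text
t 13.25 tip rel hole: along toolz(+x rot) 1.7, toolx 1.4, up -0.6 toolF [ -4.7 -15.4   3. ] T [0.78 0.02 0.98]
```

Emit:
jog_arm(commands=[[0,-0.003,-0.0015,0,0,0],[0,-0.003,-0.0035,0,0,0],[0,-0.003,-0.0035,0,0,0],[0,-0.0015,-0.0035,0,0,0],[0,-0.0008,-0.0035,0,0,0]])

```text
clock: 13.88
position: [509.6, 36.3, 355.3]
ee_rot: [-0.637, 0.637, 0.307, -0.307]
ft_force: [-1.9, -0.7, 6.6]
finger_gap: 15.7
```

```bash
python3 st.py
```

```text
t 13.88 tip rel hole: along toolz(+x rot) -1.6, toolx 1.7, up -1.0 toolF [-1.8 -6.6  1. ] T [ 0.29 -0.02  0.28]
```

Emit:
jog_arm(commands=[[0,0.0008,0,0,0,0],[0,0.0015,0,0,0,0],[0,0.0015,0,0,0,0]])

```text
clock: 14.25
position: [509.8, 36.2, 354.8]
ee_rot: [-0.637, 0.637, 0.307, -0.307]
ft_force: [-3.0, -1.0, 8.1]
finger_gap: 15.9
```

```bash
python3 st.py
```

```text
t 14.25 tip rel hole: along toolz(+x rot) -2.0, toolx 1.8, up -1.5 toolF [-2.6 -8.1  1.7] T [0.48 0.01 0.55]
```

Emit:
jog_arm(commands=[[-0.0005,0,0,0,0,0],[-0.001,0,0,0,0,0],[-0.001,0,0,0,0,0]])

```text
clock: 14.62
position: [509.3, 35.7, 354.8]
ee_rot: [-0.637, 0.637, 0.308, -0.306]
ft_force: [-1.1, 0.4, 8.7]
finger_gap: 15.4
```

```bash
python3 st.py
```

```text
t 14.62 tip rel hole: along toolz(+x rot) -2.0, toolx 1.4, up -1.5 toolF [-0.3 -8.7  1.1] T [ 0.46 -0.    0.08]
```

Emit:
jog_arm(commands=[[0,0,-0.0005,0,0,0],[0,0,-0.001,0,0,0],[0,0,-0.001,0,0,0]])

```text
clock: 15.0
position: [509.6, 34.9, 352.8]
ee_rot: [0.637, -0.637, -0.307, 0.307]
ft_force: [0.4, -0.5, -0.9]
finger_gap: 15.6
```

```bash
python3 st.py
```

```text
t 15.0 tip rel hole: along toolz(+x rot) -2.3, toolx 0.5, up -3.5 toolF [-0.1  0.9 -0.6] T [-0.22  0.07 -0.12]
```

It dropped in: the tip is 3.5 mm down with no force. Pushing down in steps.

Emit:
jog_arm(commands=[[0,0.0015,0,0,0,0],[0,0.003,0,0,0,0],[0,0.004,0,0,0,0],[0,0.004,0,0,0,0]])

```text
clock: 15.5
position: [509.7, 34.9, 349.1]
ee_rot: [0.637, -0.637, -0.307, 0.307]
ft_force: [1.3, -0.6, -1.9]
finger_gap: 15.6
```

```bash
python3 st.py
```

```text
t 15.5 tip rel hole: along toolz(+x rot) -2.4, toolx 0.6, up -7.2 toolF [ 0.3  1.9 -1.4] T [-0.35  0.02 -0.11]
```

Emit:
jog_arm(commands=[[0,0.002,-0.0002,0,0,0],[0,0.004,-0.0003,0,0,0],[0,0.006,-0.0003,0,0,0],[0,0.006,-0.0003,0,0,0]])

```text
clock: 16.0
position: [509.8, 34.7, 343.0]
ee_rot: [0.637, -0.637, -0.307, 0.307]
ft_force: [0.9, -0.7, -0.7]
finger_gap: 15.4
```

```bash
python3 st.py
```

```text
t 16.0 tip rel hole: along toolz(+x rot) -2.5, toolx 0.5, up -13.3 toolF [ 0.   0.7 -1.1] T [-0.16 -0.05 -0.16]
```

Emit:
jog_arm(commands=[[0,0.003,-0.0002,0,0,0],[0,0.006,-0.0002,0,0,0],[0,0.009,-0.0002,0,0,0],[0,0.012,-0.0002,0,0,0],[0,0.012,-0.0002,0,0,0]])

```text
clock: 16.62
position: [510.0, 34.6, 330.9]
ee_rot: [0.637, -0.637, -0.307, 0.307]
ft_force: [-0.8, 0.1, -0.9]
finger_gap: 15.5
```

```bash
python3 st.py
```

```text
t 16.62 tip rel hole: along toolz(+x rot) -2.7, toolx 0.5, up -25.4 toolF [-0.5  0.9  0.7] T [-0.11 -0.02 -0.04]
```

Emit:
jog_arm(commands=[[0,0.003,0,0,0,0],[0,0.006,0,0,0,0],[0,0.009,0,0,0,0],[0,0.012,0,0,0,0],[0,0.014,0,0,0,0]])

```text
clock: 17.25
position: [510.0, 34.6, 317.0]
ee_rot: [0.637, -0.637, -0.307, 0.307]
ft_force: [-0.2, 0.2, -0.5]
finger_gap: 15.6
```

```bash
python3 st.py
```

```text
t 17.25 tip rel hole: along toolz(+x rot) -2.8, toolx 0.6, up -39.3 toolF [0.1 0.5 0.3] T [-0.06 -0.03 -0.13]
```

Emit:
jog_arm(commands=[[0,0.002,0,0,0,0],[0,0.004,0,0,0,0],[0,0.005,0,0,0,0],[0,0.005,0,0,0,0]])

```text
clock: 17.75
position: [510.0, 34.6, 312.1]
ee_rot: [0.637, -0.637, -0.307, 0.307]
ft_force: [-0.9, 0.2, -1.2]
finger_gap: 15.8
```

Emit:
jog_arm(commands=[[0,0.001,0,0,0,0],[0,0.002,0,0,0,0],[0,0.002,0,0,0,0]])

```text
clock: 18.12
position: [510.0, 34.7, 310.4]
ee_rot: [0.637, -0.637, -0.307, 0.307]
ft_force: [-1.9, 2.0, 1.4]
finger_gap: 15.7
```

```bash
python3 st.py
```

```text
t 18.12 tip rel hole: along toolz(+x rot) -2.8, toolx 0.7, up -45.9 toolF [ 0.4 -1.4  2.7] T [ 0.41  0.04 -0.06]
```

Nearly seated. One more firm press.

Emit:
jog_arm(commands=[[0,0.001,0,0,0,0],[0,0.002,0,0,0,0],[0,0.002,0,0,0,0]])

```text
clock: 18.5
position: [510.2, 34.7, 310.2]
ee_rot: [-0.637, 0.637, 0.307, -0.307]
ft_force: [-8.7, 2.1, 14.2]
finger_gap: 15.7
```

```bash
python3 st.py
```

```text
t 18.5 tip rel hole: along toolz(+x rot) -3.0, toolx 0.8, up -46.1 toolF [ -3.8 -14.2   8.1] T [ 1.31 -0.01  0.58]
```

Seated, with 14 N at the full 46 mm depth. I'll relax slightly, release and look.

Emit:
jog_arm(commands=[[0,-0.0015,0,0,0,0],[0,-0.0015,0,0,0,0]])

```text
clock: 18.75
position: [510.1, 34.7, 310.3]
ee_rot: [0.637, -0.637, -0.307, 0.307]
ft_force: [-4.2, 2.3, 6.6]
finger_gap: 15.6
```

Emit:
jog_arm(commands=[[0,0,0,0,0,0],[0,0,0,0,0,0],[0,0,0,0,0,0],[0,0,0,0,0,0]], grip=0.2)

```text
clock: 19.25
position: [510.1, 34.5, 309.6]
ee_rot: [-0.637, 0.637, 0.307, -0.307]
ft_force: [0.5, 0.7, -0.3]
finger_gap: 34.5
```

Emit:
jog_arm(commands=[[0,-0.015,0,0,0,0],[0,-0.04,0,0,0,0],[0,-0.08,0,0,0,0],[0,-0.08,0,0,0,0]])

```text
clock: 19.75
position: [511.3, 34.5, 394.9]
ee_rot: [-0.635, 0.638, 0.31, -0.305]
ft_force: [-0.2, 0.0, 0.2]
finger_gap: 35.0
```

Run:
```python
from h import *
go(507.4,35.9,400,51.3)
for n in('top','side'):
  c=ctrl.camera(n)
  cv2.imwrite('pics/%s9.png'%n,cv2.resize(c['pixels'][140:270,250:380],None,fx=4.5,fy=4.5,interpolation=2))
```

```text
t 19.75 pos [511.3  34.5 394.9] F [-0.2  0.   0.2] gap 35.0 -> shift mm [-1.4 -5.2  3.9] turn [0.4  0.19 0.27]
```

View pics/side9.png

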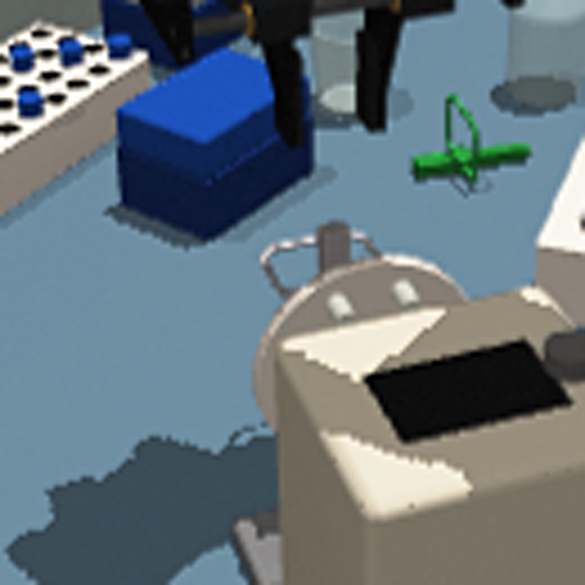

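View pics/top9.png

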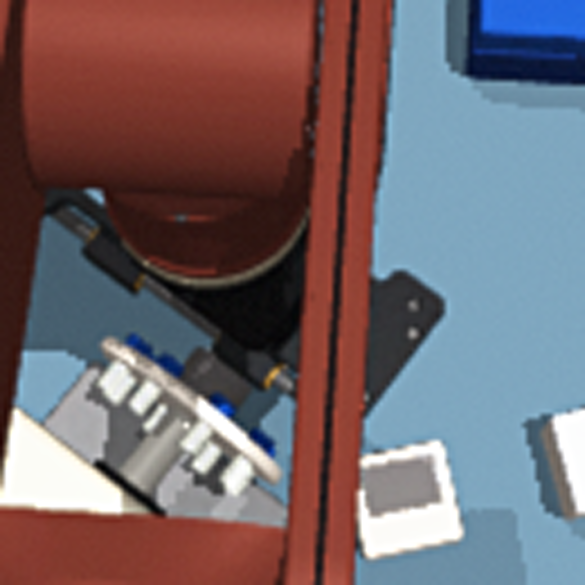

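The pin is seated, with its head down at the shaft and the ring level towards the free end. Next I'll close the fingers and move beside the shaft, above one ring arm.

```bash
python3 -c "
from h import *
go(552.9,42.5,330,51.3)"
```

```text
t 19.85 pos [510.2  34.6 390.9] F [-0.7  0.2 -1.2] gap 34.4 -> shift mm [ 32.7  61.  -28.4] turn [0.09 0.19 0.06]
```

Emit:
jog_arm(commands=[[0.016,0,-0.014,0,0,0],[0.0327,0.01,-0.0284,0,0.2,0],[0.0327,0.04,-0.0284,0,0.2,0],[0.0327,0.061,-0.0284,0,0.2,0],[0.0327,0.061,-0.0284,0,0.2,0]], grip=1, grip_force=20)

```text
clock: 20.48
position: [551.3, 42.6, 325.5]
ee_rot: [0.639, -0.636, -0.304, 0.308]
ft_force: [0.4, 0.3, 0.1]
finger_gap: 1.2
```

Run:
```python
from h import *
go(552.9,42.5,330,51.3)
for n in('top','side'):
  c=ctrl.camera(n)
  cv2.imwrite('pics/%s10.png'%n,cv2.resize(c['pixels'][140:250,250:380],None,fx=5,fy=5,interpolation=2))
```

```text
t 20.48 pos [551.3  42.6 325.5] F [0.4 0.3 0.1] gap 1.2 -> shift mm [ 0.9 -4.5 -1.2] turn [-0.31 -0.02 -0.22]
```

View pics/side10.png

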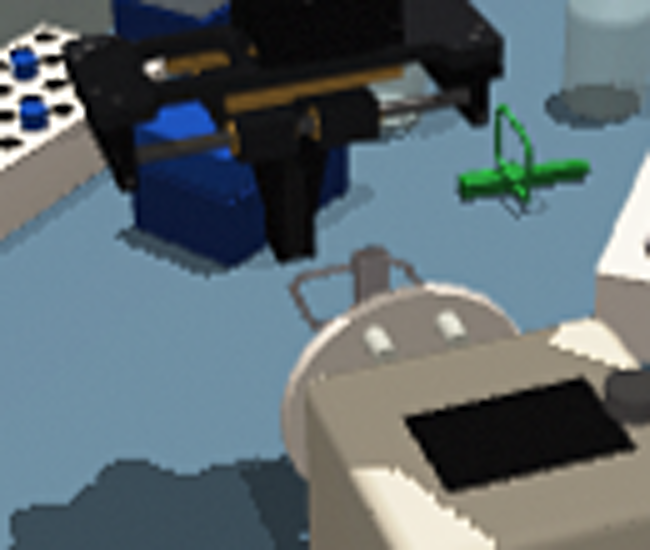

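View pics/top10.png

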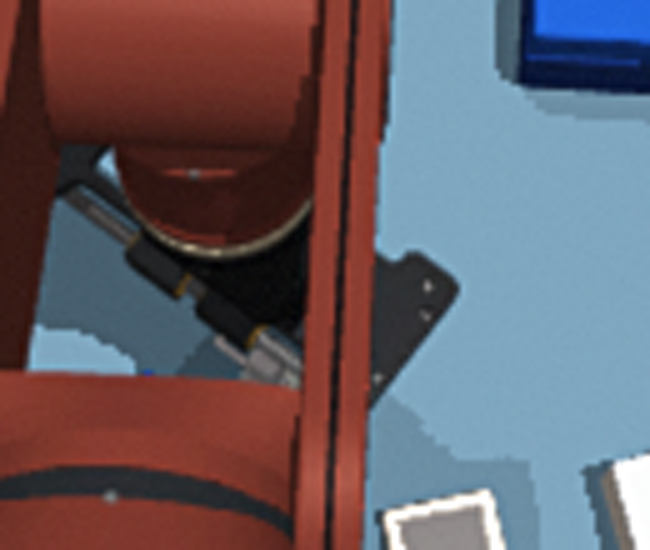

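Fingers closed and clear, above the ring's left arm. Swinging it down.

Emit:
jog_arm(commands=[[0.0005,0.006,-0.001,0,0,0],[0.0005,0.012,-0.001,0,0,0],[0.0005,0.018,-0.001,0,0,0],[0.0005,0.024,-0.001,0,0,0],[0.0005,0.03,-0.001,0,0,0]])

```text
clock: 21.2
position: [553.9, 42.3, 298.6]
ee_rot: [-0.637, 0.638, 0.306, -0.306]
ft_force: [0.8, 0.8, 1.9]
finger_gap: 0.9
```

```bash
python3 -c "
from h import *
go(552.9,42.5,274,51.3)"
```

```text
t 21.2 pos [553.9  42.3 298.6] F [0.8 0.8 1.9] gap 0.9 -> shift mm [-0.5 24.6  1. ] turn [ 0.03 -0.01  0.03]
```

Emit:
jog_arm(commands=[[0,0.005,0.001,0,0,0],[0,0.01,0.001,0,0,0],[0,0.016,0.001,0,0,0],[0,0.022,0.001,0,0,0],[0,0.0245,0.001,0,0,0]])

```text
clock: 21.82
position: [552.7, 42.9, 273.5]
ee_rot: [0.638, -0.637, -0.306, 0.306]
ft_force: [-0.6, 0.0, 2.0]
finger_gap: 0.5
```

Run:
```python
from h import *
go(552.9,42.5,274,51.3)
for n in('side',):
  c=ctrl.camera(n)
  cv2.imwrite('pics/%s11.png'%n,cv2.resize(c['pixels'][140:250,250:380],None,fx=5,fy=5,interpolation=2))
```

```text
t 21.82 pos [552.7  42.9 273.5] F [-0.6  0.   2. ] gap 0.5 -> shift mm [-0.2 -0.5 -0.4] turn [-0.04 -0.02 -0.03]
```

View pics/side11.png

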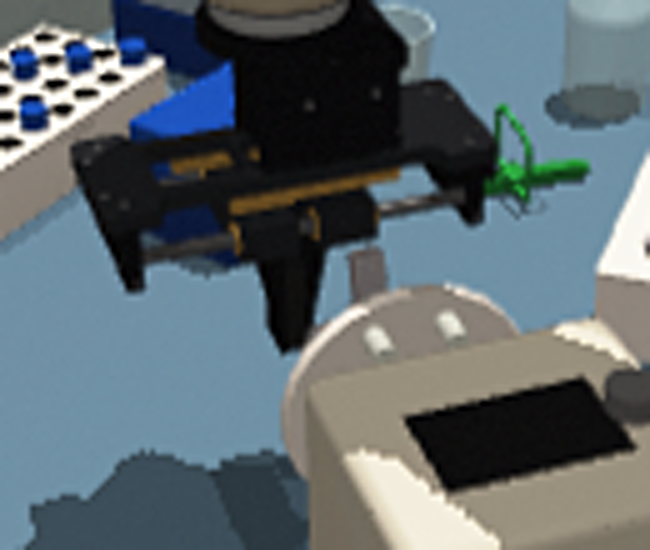

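The ring has swung down out of view. Pushing on towards the pin, watching the force.

Emit:
jog_arm(commands=[[0,0,0.002,0,0,0],[0,0,0.004,0,0,0],[0,0,0.006,0,0,0],[0,0,0.007,0,0,0]])

```text
clock: 22.38
position: [547.4, 47.4, 274.4]
ee_rot: [-0.637, 0.637, 0.306, -0.306]
ft_force: [1.0, 0.6, 0.1]
finger_gap: 0.6
```

Emit:
jog_arm(commands=[[0,0,0.001,0,0,0],[0,0,0.002,0,0,0],[0,0,0.003,0,0,0]])

```text
clock: 22.75
position: [545.1, 49.2, 274.2]
ee_rot: [-0.637, 0.637, 0.306, -0.306]
ft_force: [1.1, -0.9, 0.2]
finger_gap: 0.6
```

```bash
python3 st.py
```

```text
t 22.75 tip rel hole: along toolz(+x rot) -21.2, toolx 33.9, up -82.1 toolF [ 0.  -0.2 -1.4] T [-0.28  0.02 -0.18]
```

Emit:
jog_arm(commands=[[0,0,0.001,0,0,0],[0,0,0.002,0,0,0],[0,0,0.003,0,0,0]])

```text
clock: 23.12
position: [542.7, 50.9, 274.2]
ee_rot: [-0.637, 0.637, 0.306, -0.306]
ft_force: [1.3, -1.1, -0.8]
finger_gap: 0.7
```

```bash
python3 st.py
```

```text
t 23.12 tip rel hole: along toolz(+x rot) -18.1, toolx 33.8, up -82.1 toolF [-0.1  0.8 -1.7] T [-0.35 -0.01 -0.09]
```

Emit:
jog_arm(commands=[[0,0,0.001,0,0,0],[0,0,0.002,0,0,0],[0,0,0.002,0,0,0]])

```text
clock: 23.5
position: [541.2, 52.3, 274.2]
ee_rot: [0.637, -0.637, -0.306, 0.306]
ft_force: [0.7, -0.5, -0.5]
finger_gap: 0.4
```

```bash
python3 st.py
```

```text
t 23.5 tip rel hole: along toolz(+x rot) -16.1, toolx 33.9, up -82.1 toolF [ 0.1  0.5 -0.8] T [-0.29 -0.05  0.01]
```

Emit:
jog_arm(commands=[[0,0,0.001,0,0,0],[0,0,0.002,0,0,0]])

```text
clock: 23.75
position: [539.7, 53.5, 274.2]
ee_rot: [-0.637, 0.637, 0.306, -0.306]
ft_force: [0.5, -1.5, -0.5]
finger_gap: 0.5
```

Emit:
jog_arm(commands=[[0,0,0.001,0,0,0],[0,0,0.0015,0,0,0]])

```text
clock: 24.0
position: [538.4, 54.5, 274.2]
ee_rot: [0.637, -0.637, -0.306, 0.306]
ft_force: [0.9, -1.0, -0.2]
finger_gap: 0.4
```

```bash
python3 st.py
```

```text
t 24.0 tip rel hole: along toolz(+x rot) -12.6, toolx 33.9, up -82.1 toolF [-0.2  0.2 -1.4] T [-0.38  0.02 -0.03]
```

Emit:
jog_arm(commands=[[0,0,0.001,0,0,0],[0,0,0.0015,0,0,0]])

```text
clock: 24.25
position: [537.3, 55.4, 274.2]
ee_rot: [0.637, -0.637, -0.306, 0.306]
ft_force: [0.4, -1.1, -0.8]
finger_gap: 0.8
```

Emit:
jog_arm(commands=[[0,0,0.001,0,0,0],[0,0,0.001,0,0,0]])

```text
clock: 24.5
position: [536.5, 56.0, 274.2]
ee_rot: [0.637, -0.637, -0.306, 0.306]
ft_force: [0.7, -2.0, -0.3]
finger_gap: 0.3
```

```bash
python3 st.py;python3 - <<'E'
from h import *
c=ctrl.camera('side')
cv2.imwrite('pics/side12.png',cv2.resize(c['pixels'][140:250,250:380],None,fx=5,fy=5,interpolation=2))
E
```

```text
t 24.5 tip rel hole: along toolz(+x rot) -10.1, toolx 33.8, up -82.1 toolF [-1.1  0.3 -1.8] T [-0.39 -0.05  0.03]
```

View pics/side12.png

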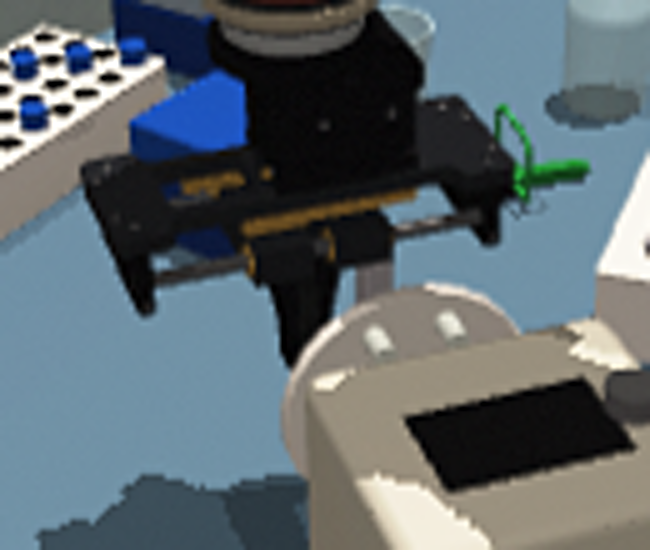

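Emit:
jog_arm(commands=[[0,0,0.001,0,0,0],[0,0,0.0015,0,0,0]])

```text
clock: 24.8
position: [535.6, 56.7, 274.4]
ee_rot: [-0.637, 0.638, 0.306, -0.306]
ft_force: [2.1, -4.1, -1.8]
finger_gap: 0.5
```

Emit:
jog_arm(commands=[[0,0,0.001,0,0,0],[0,0,0.0015,0,0,0]])

```text
clock: 25.05
position: [534.7, 57.4, 274.5]
ee_rot: [-0.637, 0.638, 0.306, -0.306]
ft_force: [4.8, -5.4, -3.0]
finger_gap: 0.7
```

```bash
python3 st.py
```

```text
t 25.05 tip rel hole: along toolz(+x rot) -8.4, toolx 33.9, up -81.8 toolF [-1.2  3.  -7.1] T [-1.33 -0.03  0.16]
```

The force rose to 7 N at the fingertip, against about 1.5 N while swinging, so the ring is at its stop. Retreating to look.

Emit:
jog_arm(commands=[[0,0,-0.008,0,0,0],[0,0,-0.02,0,0,0],[0,-0.02,-0.03,0,0,0],[0,-0.06,-0.04,0,0,0],[0,-0.12,-0.05,0,0,0]])

```text
clock: 25.68
position: [573.1, 26.3, 393.3]
ee_rot: [0.639, -0.636, -0.305, 0.307]
ft_force: [1.0, -0.4, 0.6]
finger_gap: 0.6
```

```bash
python3 st.py; python3 -c "
from h import *
go(420,-270,420,51.3)"
```

```text
t 25.68 tip rel hole: along toolz(+x rot) -56.2, toolx 33.0, up 37.0 toolF [ 0.3 -0.6 -1. ] T [-0.14  0.01 -0.14]
t 25.68 pos [573.1  26.3 393.3] F [ 1.  -0.4  0.6] gap 0.6 -> shift mm [-327.   -26.3  -65.7] turn [-0.27 -0.03 -0.13]
```

Emit:
jog_arm(commands=[[-0.055,-0.01,-0.012,0,0,0],[-0.11,-0.02,-0.024,0,0,0],[-0.165,-0.026,-0.036,0,0,0],[-0.22,-0.026,-0.048,0,0,0],[-0.275,-0.026,-0.06,0,0,0]])

```text
clock: 26.3
position: [447.3, -227.2, 420.7]
ee_rot: [-0.637, 0.638, 0.306, -0.306]
ft_force: [0.9, -0.2, -0.2]
finger_gap: 0.3
```

Run:
```python
from h import *
for n in('top','side'):
  c=ctrl.camera(n)
  cv2.imwrite('pics/%s13.png'%n,c['pixels'])
  if n=='top': cv2.imwrite('pics/sh13.png',rectify(c,440,570,-30,100,110,4.5))
```

```text
(no output)
```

View pics/top13.png

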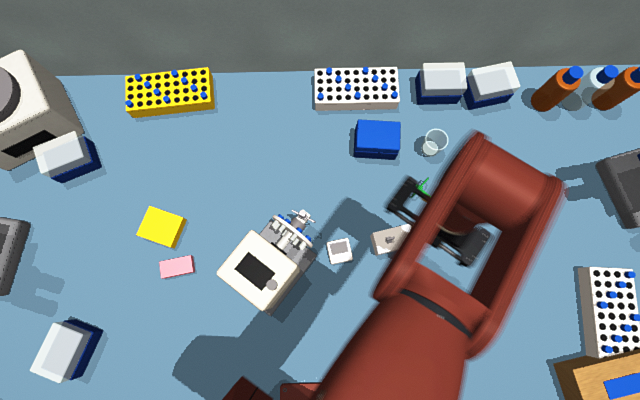

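View pics/sh13.png

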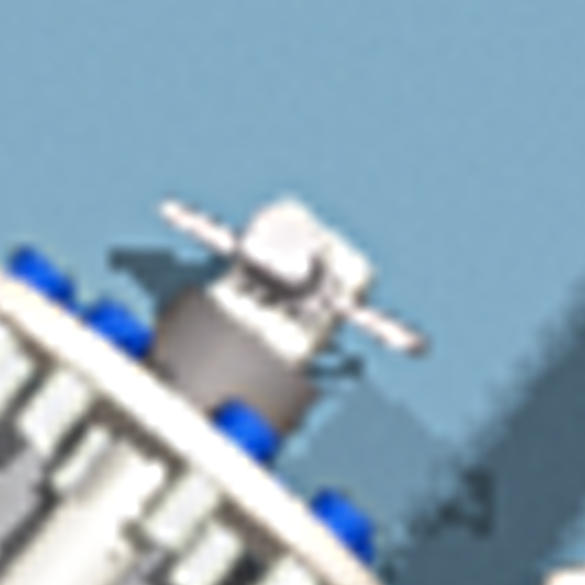

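View pics/side13.png

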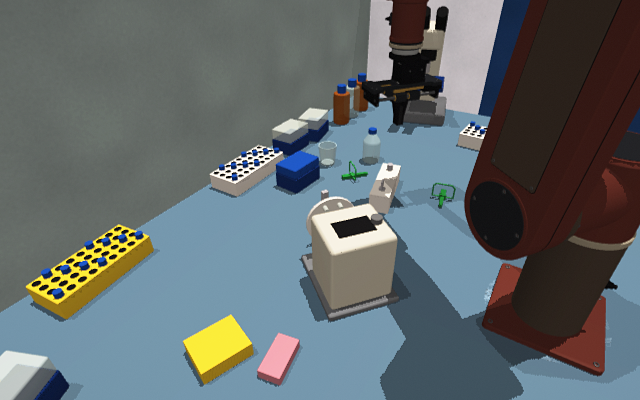

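The ring now hangs down, with only its hinge stubs showing in the top view. I'll overlay the expected wire for a few angles to check.

Run:
```python
from h import *
c=ctrl.camera('top')
F=10; u0,v0=282,192; W,H=50,50
base=cv2.resize(c['pixels'][v0:v0+H,u0:u0+W],None,fx=F,fy=F,interpolation=cv2.INTER_CUBIC)
a=np.radians(141.3);Rz=np.array([[np.cos(a),-np.sin(a),0],[np.sin(a),np.cos(a),0],[0,0,1]])
outs=[]
for th in(1.4,1.1):
    im=base.copy()
    e=np.array([-42*np.cos(th),0,7-42*np.sin(th)])
    L=[[0,-30,7],[e[0],-30,e[2]],[e[0],30,e[2]],[0,30,7]]
    P=np.array(L)@Rz.T+[507.4,35.9,110]
    cv2.polylines(im,[np.int32((proj(c,P)-[u0,v0]+.5)*F)],True,(0,0,255),1); outs.append(im[:, :400])
cv2.imwrite('pics/ov.png',np.hstack(outs))
print(ctrl.landmark_of(c,'linchpin')[:3],ctrl.landmark_of(c,'ring_bar')[:3])
print(proj(c,np.array([[-42*np.cos(1.4),0,7-42*np.sin(1.4)]])@Rz.T+[507.4,35.9,110]))
```

```text
[{'xy': [304.1, 216.9], 'confidence': 0.66}, {'xy': [422.4, 190.4], 'confidence': 0.61}] []
[[304.89695614 216.54658328]]
```

View pics/ov.png

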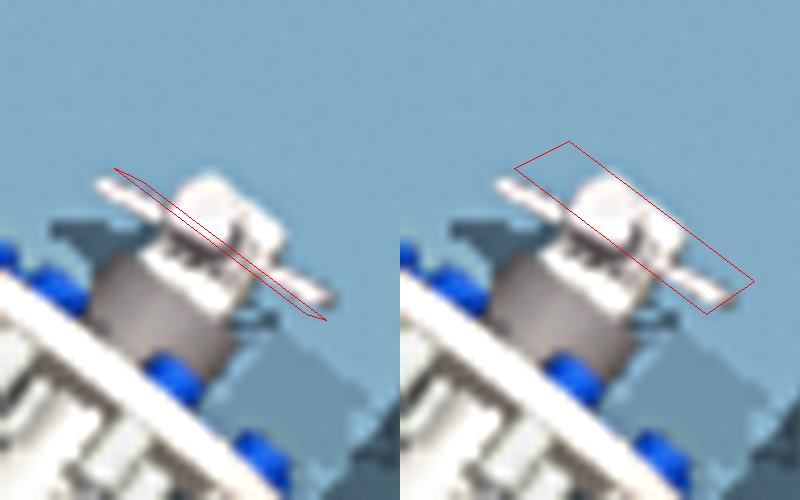

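The ring matches about 1.4 rad. The wire line looks turned about 8° in yaw, which is within the square hole's play. I'll check that together with the seating height.

Run:
```python
from h import *
F=10
def draw(c,u0,v0,W,H,th,yaw,o,dz=0):
    im=cv2.resize(c['pixels'][v0:v0+H,u0:u0+W],None,fx=F,fy=F,interpolation=cv2.INTER_CUBIC)
    a=np.radians(yaw);Rz=np.array([[np.cos(a),-np.sin(a),0],[np.sin(a),np.cos(a),0],[0,0,1]])
    e=np.array([-42*np.cos(th),0,7-42*np.sin(th)])
    for L,col,cl in(([[0,-30,7],[e[0],-30,e[2]],[e[0],30,e[2]],[0,30,7]],(0,0,255),False),([[-6,-8,42],[6,-8,42],[6,8,42],[-6,8,42]],(0,200,0),True),([[-7,-10,12],[7,-10,12],[7,10,12],[-7,10,12]],(255,0,0),True),([[0,-30,7],[0,30,7]],(0,255,255),False)):
        P=np.array(L)@Rz.T+o+[0,0,dz]
        cv2.polylines(im,[np.int32((proj(c,P)-[u0,v0]+.5)*F)],cl,col,1)
    return im
c=ctrl.camera('top'); o=np.array([507,37,110.])
cv2.imwrite('pics/ov2.png',np.hstack([draw(c,282,192,40,45,t,150,o) for t in(1.4,1.2)]))
s=ctrl.camera('side')
cv2.imwrite('pics/ov3.png',np.hstack([draw(s,305,175,38,45,1.4,150,o,d) for d in(0,)]+[cv2.resize(s['pixels'][175:220,305:343],None,fx=F,fy=F,interpolation=2)]))
```

```text
(no output)
```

View pics/ov2.png

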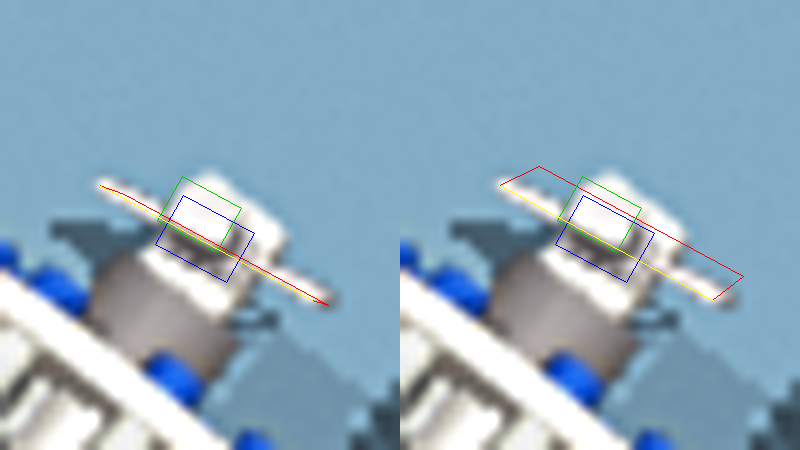

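View pics/ov3.png

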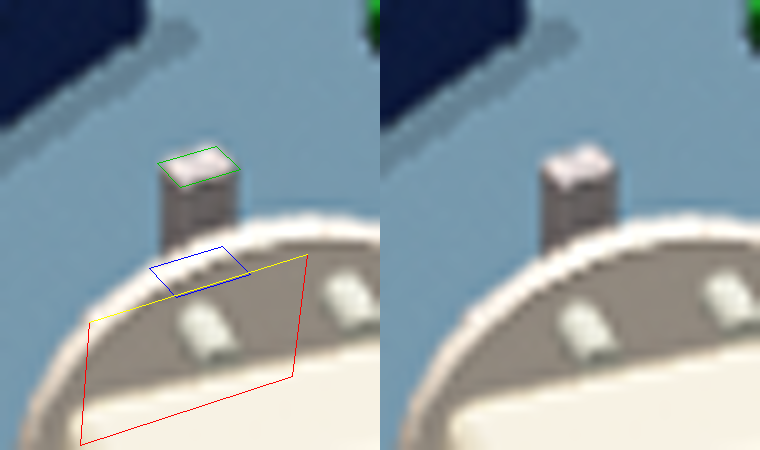

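With the pin turned to 150°, the overlay matches the grip block's top at full seating in both views, and the ring wire at 1.4 rad. Nothing else has moved, and the gripper is hanging free. Handing in.

```bash
python3 -c "
from h import *
s=ctrl.get_state();print(s['clock'],s['ft_force'],s['qd'].round(3));print(ctrl.sign_off())"
```

```text
26.65 [ 0.91696214 -0.38389979  0.38449695] [ 0.013 -0.001  0.003 -0.004 -0.001 -0.002]
the job is handed in; nothing more can be done
None
```

The linchpin is fully home in the rotator's shaft, with its ring swung down under the shaft. I signed the job off at about 26.7 s; no verdict came back.

- **Pin:** I took it from the rack's middle hole and found the square hole by touch. The hole was about 2.5 mm from where the camera put it. The pin then went in to its full 46 mm, with the ring towards the free end. The highest contact force I read was about 18 N, while feeling for the hole. The final seating press was about 14 N down and 9 N sideways.
- **Ring:** I pushed it down by one arm, then on towards the pin. It moved at about 1 to 2 N and stopped firmly at about 7 N.
- **Last checks:** The seated height matches the model in both camera views. The ring angle (about 1.4 rad, its stop) was checked in the top view only; in the side view the rotator hides it. In what the pictures showed, nothing else had moved. The spare pins were partly behind the arm in the last top view, and I did not check them one by one. The gripper was clear of everything.
- **What disagreed:** The one-sided push on the ring left the pin turned about 8° inside the hole's clearance. The ring still faces the free end, so I left it.

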